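Park the tube shield at the head of the sloped gutter

TASK

With your fingertips, push the nickel tube shield up the sloped gutter until it drops into the pocket against the stop at the top, then push the keeper arm round by its peg until it lies fully across the gutter behind the shield, so the shield cannot roll back. Only push: do not lift the shield out of the gutter, and leave the glass tube, the socket block and the nut driver where they stand.

Things in the scene. Friction and masses are not known exactly. Their poses are not given: they have to be found in the camera images.
- gutter: Grey sheet-metal gutter on a fixed steel stand, sloping 9 degrees, 216 mm long, 64 mm wide inside, side walls 5 mm thick standing 10 mm above its floor. Origin: on the floor surface, centre line, mid-length, 60 mm above the counter. x runs uphill along the floor, y level across, z square to the floor. Flat floor from x = -100 to +68 mm, then the pocket, then the head stop.
- low_end (a point): Low end of the gutter's floor (x = -100, y = 0, z = 0 mm in its frame). Two lugs, each 8 mm wide and 12 mm above the floor, stand in the corners just beyond (x = -108 to -100 mm) and keep the shield from rolling out; the 48 mm between them is open with no floor, so fingers can come in there behind the shield.
- step (a point): Edge of the step at the top of the flat floor (x = +68, y = 0, z = 0 mm in the gutter's frame). Beyond it the pocket's floor lies 2 mm lower, dipping to 9 mm lower at the head stop, a plate 26 mm high whose face is at x = +100 mm. A shield pushed past the edge drops in, rolls to the stop and stays there by itself.
- seat (a point): Where the shield's centre lies when it is home in the pocket against the head stop: in the gutter's frame x = +83, y = 0, z = +12 mm. It keeps up to 3 mm of side play along y.
- shield_center (a point): Centre of the nickel tube shield: a plain bright metal sleeve, 34 mm in diameter, 58 mm long, about 70 g, loose. It lies across the gutter (axis along the gutter's y) against the lugs at the low end, and rolls or slides when pushed; let go on the slope it rolls back down to the lugs. Its frame turns as it rolls.
- keeper (a joint): Angle (rad) of the keeper arm, a flat steel bar on a stiff pivot; it stays where left and takes under 1 N at its peg. 0 = open: downhill and 0.4 rad outward from the gutter; 0.4 = straight downhill beside the gutter; 1.97 (end stop) = square across it, 5 mm behind the parked shield. Grows clockwise from above. In the gutter's frame the arm points at angle pi + 0.4 - value from x towards y.
- pivot (a point): Pivot axis of the keeper arm, parallel to the gutter's z, at x = +57, y = -52, z = +13 mm in the gutter's frame, at the underside of the arm. The arm is 9 mm wide and spans 14 to 21 mm above the gutter's floor, over the side walls.
- peg (a point): Middle of the round steel peg standing on the keeper arm's free end, 95 mm from the pivot axis: 10 mm in diameter, from 21 to 53 mm above the gutter's floor plane (this point is 37 mm above it). Push it sideways to swing the arm. With the arm shut it stands at x = +57, y = +43 mm in the gutter's frame.
- tube: Bystander: cracked glass tube standing upright on its black base, 34 mm in diameter, 77 mm tall, loose. Origin: centre of its underside.
- socket: Bystander: red phenolic socket block with four small holes, 55 x 55 x 22 mm, loose. Origin: centre of its underside.
- nutdriver: Bystander: nut driver with a dark handle 95 mm long and 26 mm thick and a steel shaft, lying flat, about 200 mm long in all, loose. Origin: on the counter below the joint of handle and shaft; x points along the shaft.

How it is judged (in metres and radians):
On the way, in this order (a step that is already met when the one before it is completed fails the run):
1. the shield lies home in the pocket while the keeper arm is still open (x of shield_center in the frame of gutter above 0.078 m and z of shield_center in the frame of gutter below 0.015 m and value of joint keeper below 1.2 rad), for 0.2 s.
2. the keeper arm is shut across the gutter behind the parked shield (x of shield_center in the frame of gutter above 0.078 m and z of shield_center in the frame of gutter below 0.015 m and value of joint keeper above 1.85 rad), for 0.2 s.
At the end, for the whole second after the job is handed in: The shield rests in the pocket, its centre within 5 mm of its home place against the head stop along the gutter and no more than 3 mm above it, and the keeper arm is within 0.12 rad of square across the gutter behind it (all of step 2 and linear speed of shield below 0.02 m/s); the robot touches nothing.
It fails at once if the shield is lifted off the gutter's floor by more than 8 mm (z of shield_center in the frame of gutter above 0.025 m).
It fails at once if the shield leaves the gutter (z of shield_center in the frame of gutter below 0 m).
It fails at once if the glass tube is moved by more than 15 mm or tipped (distance of tube from where it was at the start of the episode above 0.015 m or angle between tube's own z axis and vertical above 0.3 rad).
It fails at once if the socket block is moved by more than 15 mm (distance of socket from where it was at the start of the episode above 0.015 m).
It fails at once if the nut driver is moved by more than 15 mm (distance of nutdriver from where it was at the start of the episode above 0.015 m).
It also fails if it takes over 64 s, if anything falls off the work surface, if the arm or the gripper's body presses on something with over 40 N, if the wrist force passes 120 N, or if a joint passes its speed limit or range.

ROBOT

A 7-joint arm with a two-finger parallel gripper is mounted at the origin on the work surface. World frame = base frame: x ahead of the robot, y to its left, z up, the work surface at z = 0. Lengths are in mm, angles in rad, forces in N, time in s.
With the tool pointing down it reaches from about 425 to 925 mm from the base axis. Payload 6.8 kg.
Tool frame: the origin (TCP) lies between the finger pads; the fingertips stand 17 mm ahead of it and the grasp point (between the pads) lies 2 mm behind it; y points along the fingers, x is the direction in which the jaws open and shut, and the axes are right-handed (so a half turn about y gives the same grasp; the last joint's range is limited). The gripper opens to 88 mm and grips with 3 to 60 N. Pads are 20 mm wide; open, the fingers measure 115 mm over their backs; the gripper's body (75 mm by 178 mm) begins 61 mm behind the grasp point.
Start: joints at [1.133, 0.477, 0.022, 1.555, -0.011, 1.109, -0.083], TCP at [218.611, -638.636, 239.664] pointing down, gripper open.
Joint ranges: [-2.96, 2.96], [-0.34, 2.1], [-1.41, 1.46], [0.24, 2.44], [-1.37, 4.51], [0.17, 1.92], [-2.96, 2.96]. Speed limits (rad/s): [2.39, 2.39, 3.14, 3.14, 3.14, 3.14, 3.14].

INTERFACE

Orientations are given as a unit quaternion [w, x, y, z].
In Python, from station import bot gives the robot as it stands. Calls block until the motion is done:
- bot.move_ptp(position, orientation): joint-space move of the TCP to a pose.
- bot.move_linear(position, rotation=None, max_speed=150): straight line of the TCP; rotation=None keeps the orientation; max_speed is the mean speed in mm/s.
- bot.move_joints(angles): joint-space move.
- bot.gripper_open() and bot.close(): open the fingers fully, or close them until they stop; the grip force is fixed at half the most.
- bot.sleep(seconds).
- bot.solve_ik(position, orientation): joint angles nearest the present ones, or None.
- bot.state(): the state.
- bot.snapshot(name): name is "scene" or "top"; returns a dict with "img" (420x560x3 uint8, red, green, blue), "vfov" (degrees; the focal length in pixels is half the picture's height over the tangent of half this angle, whatever the lens; pixels are square), "cx", "cy" (the principal point, pixels), "rvec" (rotation vector, rad) and "tvec" (3), from world to camera coordinates, as OpenCV has them. Camera axes: x right, y down, z forward; pixel columns grow to the right and rows downward; lengths in mm; the calibration is good to about 2 mm. A picture is of the moment at which its call begins. There is no depth.
A pose or a line that the arm cannot do raises bot.IKError and nothing moves.
- bot.close_job(): hands the job in, once; it reports no verdict.
Trained networks look in a picture, given as the dict that the camera call returned (one of the last four; its "shot" number tells which), for a name from the list of things; names that differ only in an ending like _2 or _b are one class to them, and where a whole thing is asked for, a point or a joint stands for the part that bears it (a point fixed in the world has none). Each returns a list of dicts, best first, with "score" (0 to 1); they miss things now and then, are a little off and sometimes report something else, mostly with a low value. They report only what shows in the picture. A call takes as long as a camera call.
- bot.look_for(picture, name): "point" ([x, y, z] in mm, in world coordinates, good to about 4 mm: the middle of the surface that is visible of it).
- bot.cut_out(picture, name): "mask" (420x560 bool, what is visible of it).
- bot.pinpoint(picture, name): "point" ([x, y, z] in mm, in world coordinates, good to about 4 mm: a listed point, or the origin of a listed thing).
The state is a dict: "t": time; "joints": joint angles; "qd": joint speeds; "effort": joint torques, N m; "tcp_pos": TCP position; "ee_rot": TCP orientation; "ft_force": force on the tool from outside, world axes, zero at the start; "ft_torque": the same for the moment, N m; "opening": finger opening in mm.
Only numpy, scipy, OpenCV 4.12 (cv2) and the standard library are available. Lean on these libraries where they do the work, as an engineer would, in place of code of your own. Each camera call takes 0.05 s, during which the arm holds its last target.

## Working session

There is one attempt and no reset: what is moved stays moved. The work goes in short steps, each a Python script; the robot and the scene stay as the last script left them, time stands still between calls to the robot, and variables do not carry over. Pictures are saved under pics/ and viewed, and the job is handed in when it is done.

```bash
ls; mkdir -p pics; python3 - <<'E'
from station import bot
import cv2,numpy as np
s=bot.state();print(s['t'],s['tcp_pos'],s['ee_rot'],s['opening'])
for n in ['scene','top']:
    p=bot.snapshot(n)
    cv2.imwrite(f'pics/{n}0.png',p['img'][:,:,::-1])
    print(n,p['vfov'],p['cx'],p['cy'],p['rvec'],p['tvec'])
    for k in ['gutter','low_end','step','seat','shield_center','pivot','peg','tube','socket','nutdriver']:
        r=bot.pinpoint(p,k); print(k,[(np.round(q['point'],1).tolist(),round(q['score'],2)) for q in r[:2]])
E
```

```text
pics
0.0 [ 218.38566462 -638.10058939  238.69799496] [ 0.57562008 -0.5749499   0.41169428 -0.41061168] 87.75690220709178
scene 53.823626875382146 279.14568383250275 209.98309519761946 [ 2.26427326  0.83265218 -0.30757558] [-443.11663844 -232.5898478   961.71499672]
gutter [([576.7, -83.8, 65.6], 0.73)]
low_end [([535.0, -177.6, 40.5], 0.6)]
step [([601.6, -22.5, 68.6], 0.84)]
seat [([602.4, -12.7, 83.9], 0.64)]
shield_center [([543.1, -168.9, 65.5], 0.66)]
pivot [([642.3, -56.3, 83.8], 0.66)]
peg [([612.9, -147.8, 94.5], 0.98)]
tube [([743.2, -58.7, -1.7], 0.93), ([456.3, -36.7, -2.8], 0.43)]
socket [([462.0, -254.0, -0.3], 0.64)]
nutdriver [([457.7, -35.0, -2.6], 0.6), ([640.4, -52.0, 85.1], 0.58)]
top 43.32269599494724 274.0521675353363 218.5492713796627 [ 2.16369861 -2.13302679  0.12361354] [ -3.94949383 582.62143955 904.19235946]
gutter [([571.9, -86.3, 60.3], 0.62)]
low_end [([535.0, -175.9, 41.6], 0.76)]
step [([596.2, -22.5, 70.5], 0.79)]
seat [([605.1, -8.3, 76.7], 0.96)]
shield_center [([542.1, -165.6, 60.3], 0.72)]
pivot [([642.0, -55.3, 82.5], 0.9), ([461.3, -260.6, 0.5], 0.4)]
peg [([611.0, -148.9, 87.4], 0.85)]
tube [([742.4, -57.0, 3.3], 0.6)]
socket [([460.3, -258.8, -0.8], 0.67), ([612.3, -149.4, 87.7], 0.22)]
nutdriver [([451.6, -38.2, 0.0], 0.96), ([538.9, -166.4, 64.9], 0.18)]
```

View images.

View pics/scene0.png

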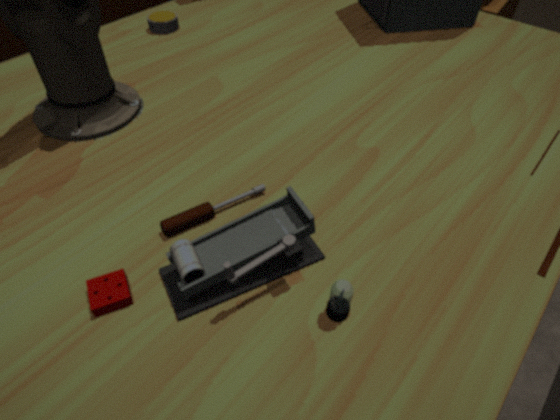

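View pics/top0.png

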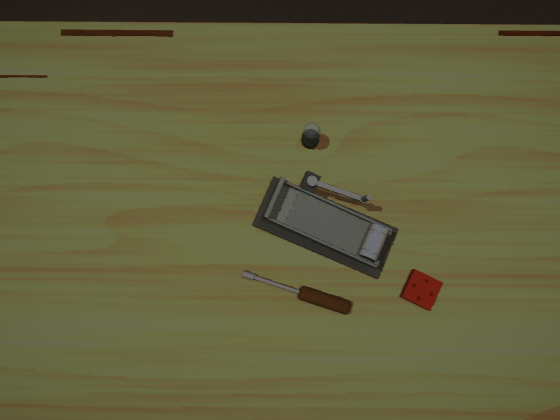

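```bash
cat > h.py <<'E'
from station import bot
import cv2,numpy as np
from scipy.optimize import least_squares
from scipy.spatial.transform import Rotation as R
def gut(p):
    x,y,yaw=p; return R.from_euler('ZY',[yaw,-np.radians(9)]),np.array([x,y,60.])
def g2w(p,q):
    r,t=gut(p); return r.apply(q)+t
a=np.pi+.4
L={'gutter':[0,0,0],'low_end':[-100,0,0],'step':[68,0,0],'seat':[83,0,12],'shield_center':[-83.8,0,17],'pivot':[57,-52,13],'peg':[57+95*np.cos(a),-52+95*np.sin(a),37]}
def quat(rot): 
    q=rot.as_quat(); return [q[3],q[0],q[1],q[2]]
E
python3 - <<'E'
from h import *
obs=[]
for n in ['scene','top']:
  for i in range(2):
    p=bot.snapshot(n)
    for k in L:
        r=bot.pinpoint(p,k)
        if r and r[0]['score']>.4: obs.append((k,np.array(r[0]['point']),n))
X=np.array([L[o[0]] for o in obs]);Y=np.array([o[1] for o in obs])
s=least_squares(lambda p:(g2w(p,X)-Y).ravel(),[575,-85,1.18],loss='soft_l1',f_scale=4)
print(s.x)
for o,d in zip(obs,Y-g2w(s.x,X)): print(o[0],o[2],d.round(1))
np.save('gut.npy',s.x)
for n in ['scene','top']:
    p=bot.snapshot(n);f=210/np.tan(np.radians(p['vfov']/2));K=np.array([[f,0,p['cx']],[0,f,p['cy']],[0,0,1.]])
    im=cv2.resize(p['img'][:,:,::-1],None,fx=3,fy=3,interpolation=cv2.INTER_CUBIC); im=cv2.convertScaleAbs(im,alpha=1.6)
    pr=lambda q:(cv2.projectPoints(g2w(s.x,np.array(q,float)),np.array(p['rvec']),np.array(p['tvec']),K,None)[0][:,0]*3+1).astype(int)
    for q in ([[-100,-32,10],[100,-32,10],[100,32,10],[-100,32,10]],[[-100,-37,10],[100,-37,10],[100,37,10],[-100,37,10]],[[100,-32,26],[100,32,26]],[L['pivot'],[L['peg'][0],L['peg'][1],14]],[[*L['peg'][:2],21],[*L['peg'][:2],53]],[[68,-32,0],[68,32,0]]):
        cv2.polylines(im,[pr(q)],len(q)>2,(0,255,0),1)
    c=pr([[0,0,0]])[0]; im=im[max(0,c[1]-230):c[1]+230,max(0,c[0]-330):c[0]+330]
    cv2.imwrite(f'pics/{n}1.png',im)
st=bot.state();print(st['t'])
print(R.from_quat(np.roll(st['ee_rot'],-1)).as_matrix().round(2))
E
```

```text
[572.78630785 -85.51918559   1.19107493]
gutter scene [3.7 0.9 4.9]
low_end scene [ 0.3 -1.4 -2.7]
step scene [ 0.8 -2.5  0.3]
shield_center scene [ 1.9 -4.9 -1.3]
pivot scene [ 1.8 -1.1 -1.2]
peg scene [-27.1   4.7   3.2]
gutter scene [2.8 0.8 4.2]
low_end scene [ 2.  -0.8 -5.7]
step scene [-0.6  1.6 -0.3]
seat scene [-0.3 -6.5  3. ]
shield_center scene [ 3.  -1.   1.9]
pivot scene [-2.  -0.3  0.9]
peg scene [-26.5   5.1  -0.6]
low_end top [ 0.7  1.  -0.7]
step top [-1.7  0.1 -0.6]
seat top [ 1.1 -1.1 -4.4]
shield_center top [-0.8 -1.2  1.5]
pivot top [ 3.7 -0.3 -0.9]
peg top [-31.    3.2  -1.5]
gutter top [ 0.5 -4.4  1. ]
low_end top [ 1.4  2.1 -2.5]
seat top [ 1.7  0.5 -7.2]
shield_center top [-1.7  0.1 -1.9]
pivot top [0.8 0.2 1.9]
peg top [-31.1   5.   -1.2]
2.8
[[ 0.32  0.    0.95]
 [-0.95 -0.    0.32]
 [ 0.   -1.    0.  ]]
```

View pics/scene1.png

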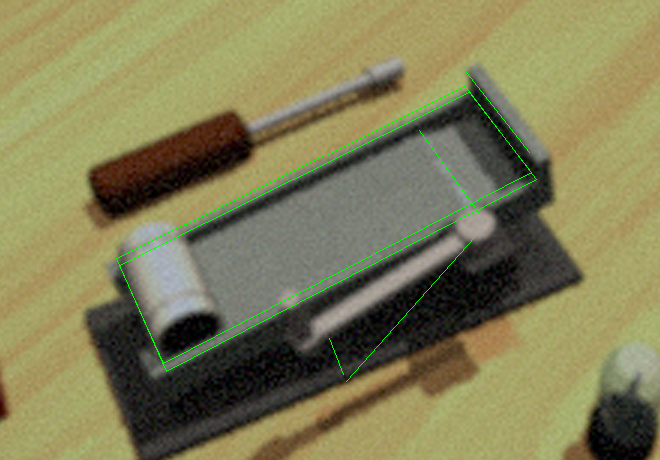

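View pics/top1.png

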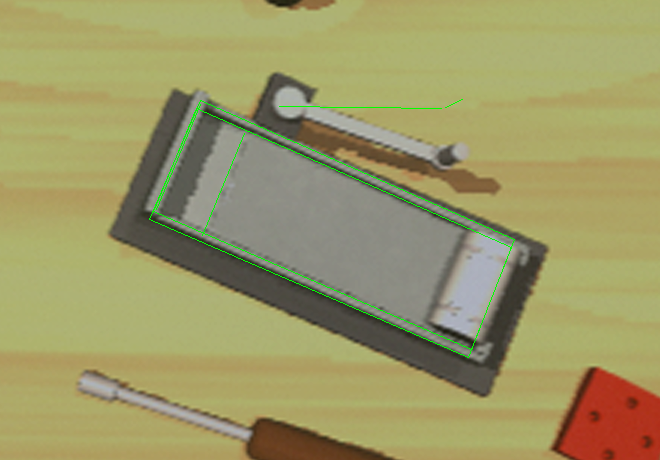

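```bash
cat > fit.py <<'E'
from h import *
obs=[]
for n in ['scene','top']:
  for i in range(2):
    p=bot.snapshot(n)
    for k in L:
        r=bot.pinpoint(p,k)
        if r and r[0]['score']>.4: obs.append((k,np.array(r[0]['point']),n))
Y=np.array([o[1] for o in obs])
def mod(p):
    l=dict(L); b=a-p[3]; l['peg']=[57+95*np.cos(b),-52+95*np.sin(b),37]
    return g2w(p[:3],np.array([l[o[0]] for o in obs]))
s=least_squares(lambda p:(mod(p)-Y).ravel(),[575,-85,1.18,.3],loss='soft_l1',f_scale=4)
print(s.x)
for o,d in zip(obs,Y-mod(s.x)): print(o[0],o[2],d.round(1))
np.save('gut.npy',s.x)
b=a-s.x[3]
P=[57+95*np.cos(b),-52+95*np.sin(b)]
for n in ['scene','top']:
    p=bot.snapshot(n);f=210/np.tan(np.radians(p['vfov']/2));K=np.array([[f,0,p['cx']],[0,f,p['cy']],[0,0,1.]])
    im=cv2.resize(p['img'][:,:,::-1],None,fx=3,fy=3,interpolation=cv2.INTER_CUBIC); im=cv2.convertScaleAbs(im,alpha=1.6)
    pr=lambda q:(cv2.projectPoints(g2w(s.x[:3],np.array(q,float)),np.array(p['rvec']),np.array(p['tvec']),K,None)[0][:,0]*3+1).astype(int)
    for q in ([[-108,-32,10],[100,-32,10],[100,32,10],[-108,32,10]],[[-108,-37,10],[108,-37,10],[108,37,10],[-108,37,10]],[[100,-32,26],[100,32,26]],[[57,-52,21],[*P,21]],[[*P,21],[*P,53]],[[68,-32,0],[68,32,0]]):
        cv2.polylines(im,[pr(q)],len(q)>2,(0,255,0),1)
    c=pr([[0,0,0]])[0]; im=im[max(0,c[1]-230):c[1]+230,max(0,c[0]-330):c[0]+330]
    cv2.imwrite(f'pics/{n}2.png',im)
print(bot.state()['t'])
E
python3 fit.py
```

```text
[ 5.73030353e+02 -8.63068882e+01  1.18321063e+00  3.08043118e-01]
gutter scene [3.5 4.4 4.8]
low_end scene [ 0.6  1.4 -2.8]
step scene [ 1.3 -0.7 -0. ]
seat scene [ 1.7 -3.3 -0.7]
shield_center scene [ 1.7 -0.8  0.8]
pivot scene [-1.1  0.2  3.7]
peg scene [1.1 0.8 3.8]
gutter scene [6.3 3.3 6.5]
low_end scene [-0.9  1.2 -1. ]
step scene [ 2.5  0.7 -3.3]
seat scene [-0.9 -3.3 -0.2]
shield_center scene [ 0.2 -1.1  0. ]
pivot scene [-2.5  1.4  3.6]
peg scene [ 1.8 -0.1 -0.4]
gutter top [-3.6  0.  -2.5]
low_end top [ 2.  -0.5 -2.4]
step top [ 0.4  2.5 -2.5]
seat top [-33.3 -76.1 -21.8]
shield_center top [-1.7  0.9 -4.3]
pivot top [ 1.3 -2.9  1.2]
peg top [-2.2  1.9 -1.2]
gutter top [-2.1 -1.   3.1]
low_end top [-0.6 -1.9 -2.1]
step top [-1.1 -1.  -2.8]
seat top [-0.8  2.2 -6.8]
shield_center top [-1.7  0.4 -0.5]
pivot top [ 2.  -0.2 -0.5]
4.5
```

View pics/scene2.png

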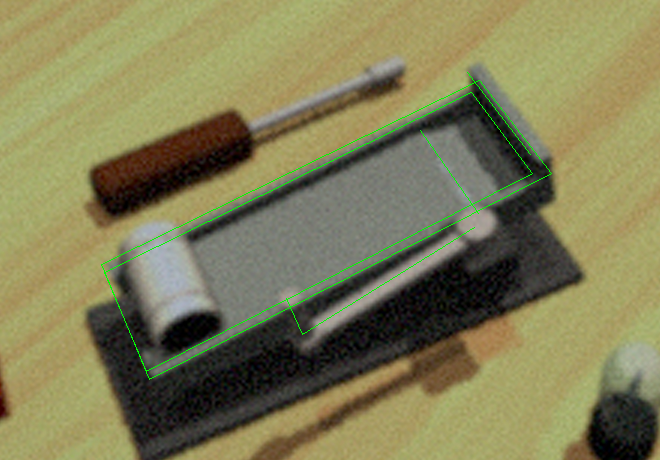

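View pics/top2.png

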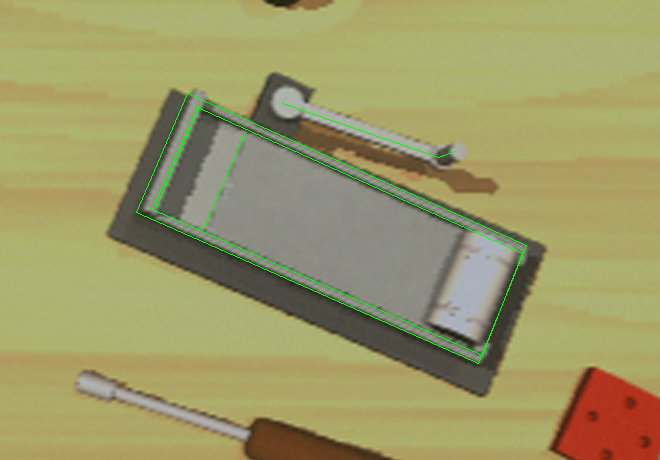

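```bash
cat >> h.py <<'E'
try: G=np.load('gut.npy')
except Exception: G=None
def tool(tip,ang,p=None):
    """tip: fingertip centre in gutter frame; ang: direction of tool x (jaws) in gutter xy. returns TCP pos, quat"""
    p=G[:3] if p is None else p
    r,t=gut(p)
    x=np.array([np.cos(ang),np.sin(ang),0]);y=np.array([0,0,-1.]);z=np.cross(x,y)
    rot=r*R.from_matrix(np.column_stack([x,y,z]))
    return g2w(p,np.array(tip,float)+[0,0,17]),quat(rot)
def arc(v,back,z,flip=0):
    """fingers behind peg: arm at v, tool centre 'back' mm behind along tangent"""
    b=a-v
    rad=np.array([np.cos(b),np.sin(b),0]); tan=np.array([np.sin(b),-np.cos(b),0])
    c=np.array([57,-52,0])+95*rad-back*tan+[0,0,z]
    return tool(c,b+flip)
def tipg(st=None):
    st=st or bot.state(); r,t=gut(G[:3]); q=R.from_quat(np.roll(st['ee_rot'],-1))
    return r.inv().apply(np.array(st['tcp_pos'])+17*q.as_matrix()[:,1]-t), r.inv().apply(st['ft_force']), r.inv().apply(np.array(q.as_matrix()[:,0]))
E
python3 - <<'E'
from h import *
for s in (1,-1):
    print('push',s)
    for x,z in((-130,60),(-130,6),(50,6),(50,90)):
        q=bot.solve_ik(*tool([x,0,z],s*np.pi/2)); print(x,z,None if q is None else np.round(q,2))
for fl in (0,np.pi):
    print('arc',fl)
    for v in (.2,.6,1,1.4,1.8,1.97):
        q=bot.solve_ik(*arc(v,20,28,fl)); print(v,None if q is None else np.round(q,2))
E
```

```text
push 1
-130 60 [ 0.17  0.46  0.26  1.94 -0.39  0.79 -2.84]
-130 6 [ 0.17  0.55  0.25  1.97 -0.46  0.69 -2.79]
50 6 [ 0.87  0.86 -1.19  1.86  0.82  0.96  2.12]
50 90 [ 0.91  0.69 -1.18  1.81  0.6   1.02  2.29]
push -1
-130 60 [ 0.68  0.48 -0.39  1.91  0.03  0.77 -0.08]
-130 6 [ 0.65  0.56 -0.38  1.94  0.07  0.67 -0.12]
50 6 [ 0.41  0.55 -0.47  1.89  0.14  0.7  -0.49]
50 90 [ 0.46  0.44 -0.49  1.84  0.07  0.85 -0.43]
arc 0
0.2 [ 0.31  0.6  -0.13  1.71 -0.11  0.81 -1.47]
0.6 [ 0.26  0.55 -0.05  1.81 -0.18  0.76 -1.81]
1 [ 0.19  0.5   0.    1.91 -0.24  0.72 -2.18]
1.4 [ 0.11  0.45  0.05  1.98 -0.28  0.69 -2.59]
1.8 [-0.76  0.87  1.27  2.06 -1.14  1.14 -2.27]
1.97 [ 0.92  0.74 -1.19  1.95  0.72  0.9   2.16]
arc 3.141592653589793
0.2 [ 0.67  0.69 -0.64  1.68  0.31  0.86  1.33]
0.6 [ 0.68  0.63 -0.62  1.78  0.28  0.81  0.95]
1 [ 0.67  0.58 -0.62  1.87  0.25  0.76  0.54]
1.4 [ 0.58  0.51 -0.55  1.94  0.16  0.71  0.16]
1.8 [ 0.48  0.47 -0.49  1.98  0.11  0.69 -0.26]
1.97 [ 0.43  0.46 -0.48  1.98  0.09  0.69 -0.45]
```

```bash
python3 - <<'E'
from h import *
bot.close()
A=-np.pi/2
bot.move_ptp(*tool([-130,0,70],A))
bot.move_linear(tool([-130,0,6],A)[0],max_speed=120)
st=bot.state();print(st['t'],st['opening'],[np.round(k,1) for k in tipg(st)])
for x in (-112,-100,-60,0):
    bot.move_linear(tool([x,0,6],A)[0],max_speed=40)
    st=bot.state();print(x,st['t'],[np.round(k,1) for k in tipg(st)])
for n in ['scene','top']:
    p=bot.snapshot(n); r=bot.pinpoint(p,'shield_center')
    for q in r[:1]: print(n,gut(G[:3])[0].inv().apply(np.array(q['point'])-gut(G[:3])[1]),q['score'])
    im=cv2.resize(p['img'][130:330,180:440] if n=='top' else p['img'][130:330,100:360],None,fx=2.5,fy=2.5)
    cv2.imwrite(f'pics/{n}3.png',cv2.convertScaleAbs(im[:,:,::-1],alpha=1.6))
E
```

```text
8.4417 0.5529214082177373 [array([-130.1,   -0.4,    6.4]), array([ 0.1, -0.5,  0.7]), array([-0., -1.,  0.])]
-112 9.0417 [array([-111.9,   -0. ,    6.1]), array([-0.5,  0.3,  0.1]), array([ 0., -1.,  0.])]
-100 9.4917 [array([-99.5,   0.1,   5.9]), array([-0.5,  0.4, -0. ]), array([ 0., -1., -0.])]
-60 10.6417 [array([-60.2,   0.1,   5.9]), array([-0.7,  0.6, -1.1]), array([-0., -1., -0.])]
0 12.2917 [array([-0.1,  0.1,  5.9]), array([-0.4,  0.6,  0.1]), array([-0., -1., -0.])]
top [27.00027826 -0.11328453 15.46664599] 0.69
```

View pics/scene3.png

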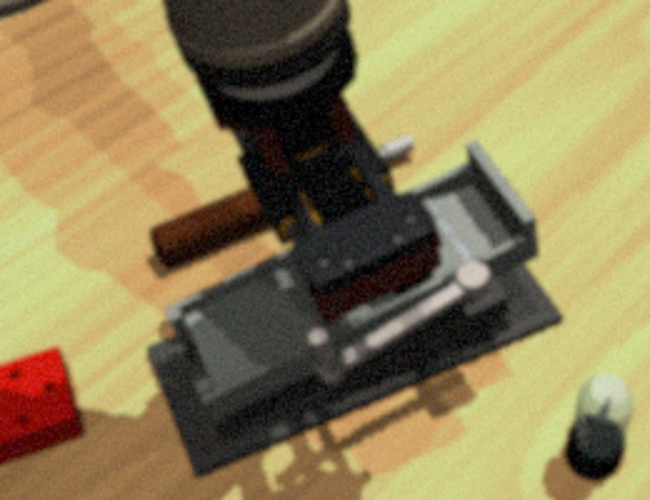

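View pics/top3.png

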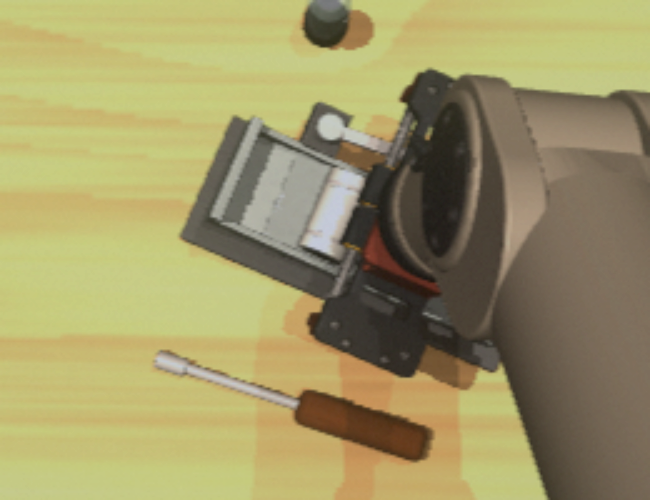

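```bash
python3 - <<'E'
from h import *
A=-np.pi/2
for x in (36,42,46,49):
    bot.move_linear(tool([x,0,6],A)[0],max_speed=40)
    st=bot.state();print(x,st['t'],[np.round(k,1) for k in tipg(st)][:2])
bot.sleep(.3)
for n in ['top']:
    p=bot.snapshot(n); r=bot.pinpoint(p,'shield_center')
    for q in r[:1]: print(n,gut(G[:3])[0].inv().apply(np.array(q['point'])-gut(G[:3])[1]),q['score'])
    im=cv2.resize(p['img'][130:330,180:440],None,fx=2.5,fy=2.5)
    cv2.imwrite(f'pics/{n}4.png',cv2.convertScaleAbs(im[:,:,::-1],alpha=1.6))
E
```

```text
36 13.5417 [array([35.8,  0. ,  5.9]), array([ 0.3, -0.5,  0.8])]
42 13.8417 [array([42.6,  0.1,  6. ]), array([0.3, 0.1, 0.9])]
46 14.0917 [array([46.6,  0. ,  6. ]), array([ 0.5,  0.7, -0.9])]
49 14.3417 [array([49.3,  0. ,  6. ]), array([ 0.6,  0.7, -0.7])]
top [80.8635351   1.420542   10.17543261] 0.68
```

View pics/top4.png

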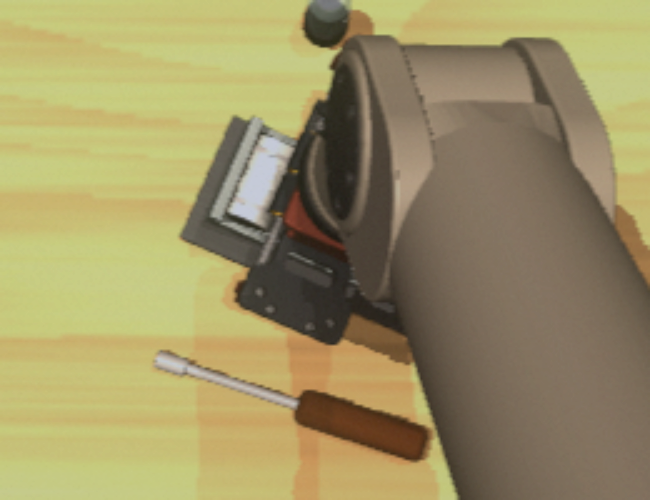

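The shield lies in the pocket against the stop (about (262,180) in the top crop). I'll back off now and look before lowering behind the peg.

```bash
python3 - <<'E'
from h import *
A=-np.pi/2
bot.move_linear(tool([38,0,8],A)[0],max_speed=60)
bot.move_linear(tool([30,0,95],A)[0],max_speed=150)
v=G[3]
bot.move_ptp(*arc(v,34,95,np.pi))
for n in ['scene','top']:
    p=bot.snapshot(n)
    r=bot.pinpoint(p,'peg')
    for k in('peg','shield_center'):
      for q in bot.pinpoint(p,k)[:1]: print(n,k,gut(G[:3])[0].inv().apply(np.array(q['point'])-gut(G[:3])[1]).round(1),q['score'])
    im=cv2.resize(p['img'][130:330,180:440] if n=='top' else p['img'][130:330,100:360],None,fx=2.5,fy=2.5)
    cv2.imwrite(f'pics/{n}5.png',cv2.convertScaleAbs(im[:,:,::-1],alpha=1.6))
st=bot.state();print(st['t'],[np.round(k,1) for k in tipg(st)],arc(v,34,28,np.pi)[0])
b=a-v;print('peg exp',57+95*np.cos(b),-52+95*np.sin(b))
E
```

```text
scene peg [-35.8 -62.   40.1] 0.97
scene shield_center [81.1 -3.1 13.9] 0.56
top peg [-36.5 -59.3  36.7] 0.87
top shield_center [83.7 -2.8 11.1] 0.83
17.6083 [array([-34.3, -94.5,  95.1]), array([ 0.4, -0.2,  0.9]), array([ 1. ,  0.1, -0. ])] [ 645.06402149 -160.09736469   99.05266402]
peg exp -37.59861972836313 -60.72359704987261
```

View pics/scene5.png

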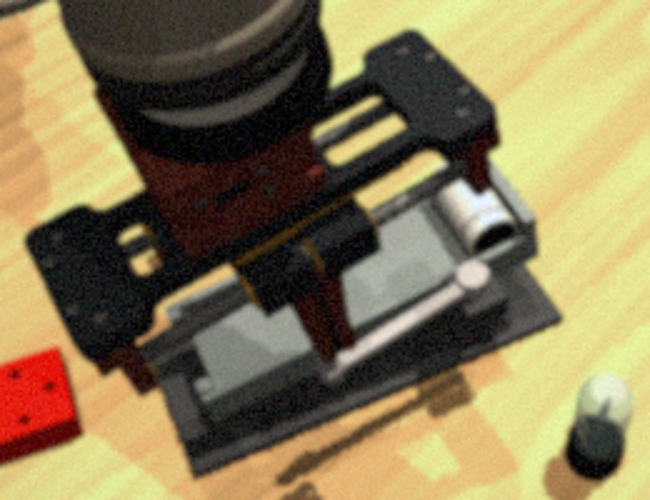

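View pics/top5.png

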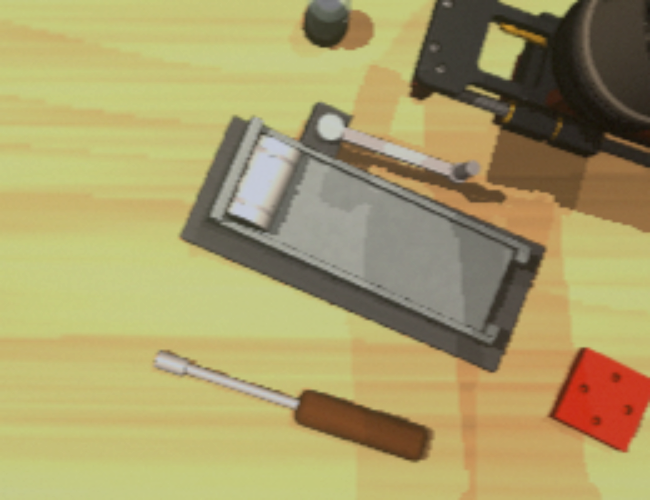

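```bash
python3 - <<'E'
from h import *
v=G[3]
bot.move_linear(arc(v,34,28,np.pi)[0],max_speed=120)
st=bot.state();print(st['t'],[np.round(k,1) for k in tipg(st)])
for v in np.append(np.linspace(v,1.85,12),[1.9]):
    p,q=arc(v,15,28,np.pi)
    bot.move_linear(p,q,max_speed=50)
    st=bot.state();print(round(v,2),round(st['t'],2),[np.round(k,1) for k in tipg(st)][:2])
for n in ['scene','top']:
    p=bot.snapshot(n)
    for k in('peg','shield_center'):
      for q in bot.pinpoint(p,k)[:1]: print(n,k,gut(G[:3])[0].inv().apply(np.array(q['point'])-gut(G[:3])[1]).round(1),q['score'])
    im=cv2.resize(p['img'][130:330,180:440] if n=='top' else p['img'][130:330,100:360],None,fx=2.5,fy=2.5)
    cv2.imwrite(f'pics/{n}6.png',cv2.convertScaleAbs(im[:,:,::-1],alpha=1.6))
E
```

```text
18.3167 [array([-34.2, -95. ,  28.4]), array([0.7, 0.6, 0.2]), array([1. , 0.1, 0. ])]
0.31 18.85 [array([-36.4, -75.6,  28.3]), array([-0.3,  0.8, -0.9])]
0.45 19.27 [array([-38.6, -62.7,  28.1]), array([ 0.5, -0.9, -0.4])]
0.59 19.68 [array([-39.1, -49.3,  28. ]), array([ 0.3,  0.1, -0.1])]
0.73 20.1 [array([-37.7, -35.9,  28.1]), array([-0.6, -0.2,  0.5])]
0.87 20.52 [array([-34.6, -22.8,  28. ]), array([ 0.2, -0.8, -0.8])]
1.01 20.93 [array([-29.6, -10.4,  28. ]), array([-0.5, -0.3,  0.3])]
1.15 21.35 [array([-22.9,   1.3,  28. ]), array([ 0.1,  0.5, -0.5])]
1.29 21.77 [array([-14.7,  12. ,  28. ]), array([-0.1, -0.2,  0.5])]
1.43 22.18 [array([-5.1, 21.3, 28. ]), array([ 0.3,  0.1, -0.1])]
1.57 22.6 [array([ 5.8, 29.3, 28. ]), array([ 0.8, -0. ,  0.3])]
1.71 23.02 [array([17.6, 35.7, 28. ]), array([-0.9,  0.5,  0.5])]
1.85 23.43 [array([30.3, 40.3, 28. ]), array([-0.7,  0.2,  0.4])]
1.9 23.68 [array([35. , 41.6, 28. ]), array([0.8, 0.6, 0.3])]
scene peg [53.6 41.5 39. ] 0.95
scene shield_center [82.  -2.3 10.2] 0.86
top peg [50.2 44.5 36.4] 0.5
top shield_center [82.9 -2.5 11.5] 0.88
```

View pics/scene6.png

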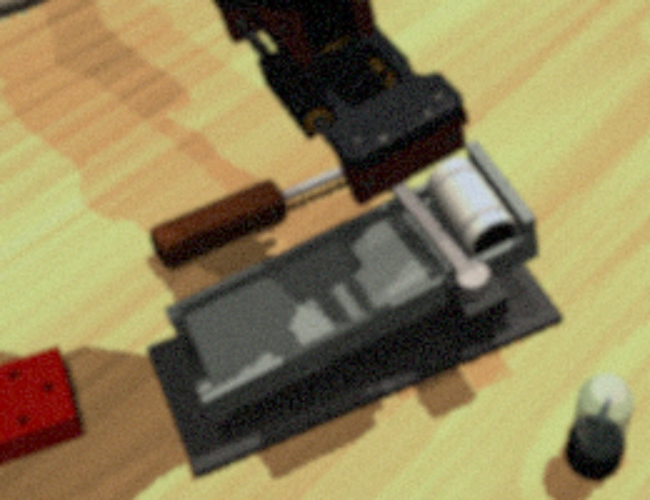

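View pics/top6.png

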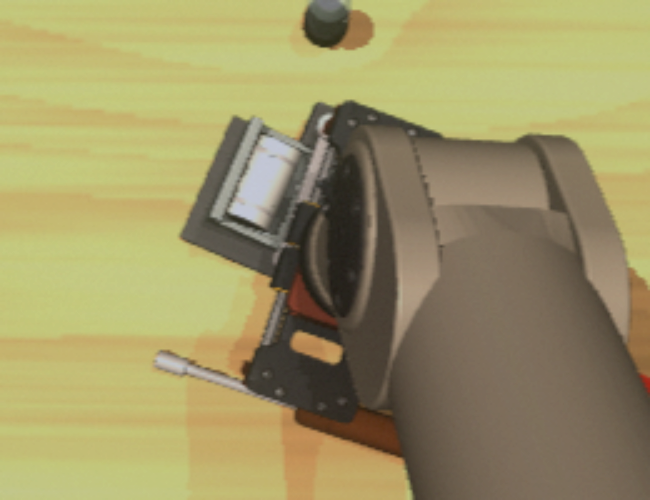

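```bash
python3 - <<'E'
from h import *
Q=arc(1.97,15,28,np.pi)[1]
for x in np.arange(36.5,47.5,1.):
    bot.move_linear(tool([x,42.5,28],np.pi/2+np.pi)[0],Q,max_speed=20)
    st=bot.state();t,f,_=tipg(st);print(x,round(st['t'],2),t.round(1),f.round(1))
    if f[0]<-4: break
bot.sleep(.2)
b=bot.state();t=tipg(b)[0]
bot.move_linear(tool([t[0]-12,42.5,28],0)[0],max_speed=60)
bot.move_linear(tool([t[0]-14,42.5,110],0)[0],max_speed=150)
bot.move_ptp(*tool([-120,60,150],-np.pi/2))
for n in ['scene','top']:
    p=bot.snapshot(n)
    for k in('peg','shield_center'):
      for q in bot.pinpoint(p,k)[:1]: print(n,k,gut(G[:3])[0].inv().apply(np.array(q['point'])-gut(G[:3])[1]).round(1),q['score'])
    im=cv2.resize(p['img'][130:330,180:440] if n=='top' else p['img'][130:330,100:360],None,fx=2.5,fy=2.5)
    cv2.imwrite(f'pics/{n}7.png',cv2.convertScaleAbs(im[:,:,::-1],alpha=1.6))
st=bot.state();print(st['t'],tipg(st)[0])
E
```

```text
36.5 24.23 [36.5 42.5 28. ] [ 0.1 -0.4  0.4]
37.5 24.48 [37.5 42.5 28. ] [1.1 0.2 0.2]
38.5 24.73 [38.6 42.5 28. ] [ 0.6 -0.6 -0.4]
39.5 24.98 [39.6 42.5 28. ] [-0.5  0.8 -0.7]
40.5 25.23 [40.6 42.5 28. ] [0.6 0.4 0.5]
41.5 25.48 [41.6 42.5 28. ] [ 0.2 -0.1 -0.4]
42.5 25.73 [42.3 42.5 28. ] [-1.6  0.8  0.6]
43.5 25.98 [42.5 42.5 27.9] [-4.7  0.3  1.4]
scene peg [60.2 43.  36.8] 0.73
scene shield_center [81.5 -2.9 11.9] 0.7
top peg [54.9 45.7 35.6] 0.75
top shield_center [82.9 -2.5 10.6] 0.89
28.2167 [-118.75045719   59.99142683  149.60454144]
```

View pics/scene7.png

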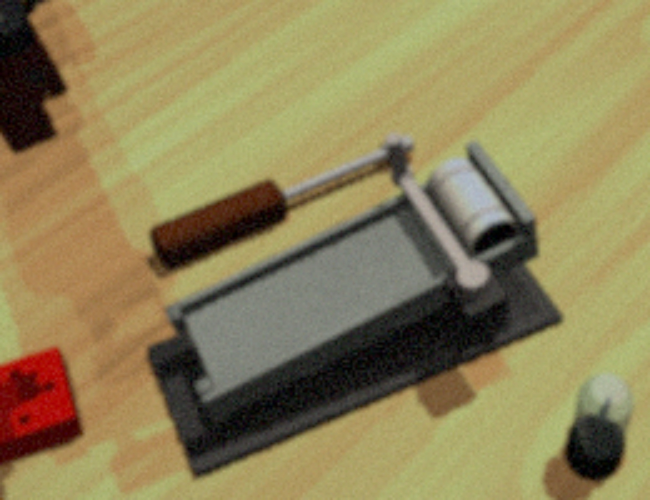

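View pics/top7.png

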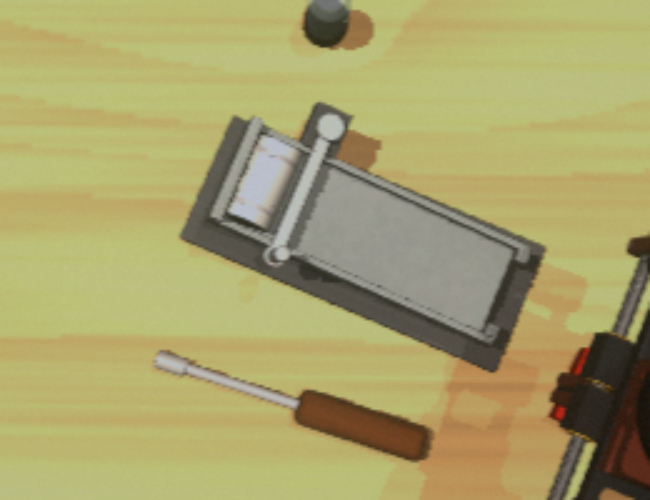

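```bash
python3 - <<'E'
from station import bot
print(bot.close_job())
E
```

```text
the job is handed in; nothing more can be done
None
```

I pushed the shield up the gutter into the pocket with closed fingertips. I then swung the keeper arm round by its peg until it reached its end stop, lifted clear and handed the job in at about 28 s. No verdict was reported.

- **Shield:** the last pictures put its centre at x ≈ 82–83, y ≈ -2.5 to -3 and z ≈ 11–12 mm in the gutter's frame. Home is x = 83, z = 12 mm, with up to 3 mm of side play.
- **Keeper arm:** it lies square across the gutter behind the shield. The push force rose to 4.7 N with the fingertip exactly where the end stop should be. The two cameras gave the peg's x as 60 and 55 mm, against 57 mm expected, which is within the networks' error.
- **Starting angle:** the keeper was not fully open at the start, at about 0.31 rad rather than 0. That is still below the 1.2 rad limit for step 1.
- **Bystanders:** the glass tube, socket block and nut driver look unmoved in the pictures. I did not measure them again.

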